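Index the sample carousel three clicks

TASK

Advance the sample carousel exactly three clicks clockwise, seen from above, by pushing its upright steel post round, and leave it resting in that third click position. Do not let it go on into a fourth click, do not turn it backwards out of its starting position, and leave the things around it where they are.

Things in the scene. Friction and masses are not known exactly. Their poses are not given: they have to be found in the camera images.
- carousel_base: Fixed round grey base of the carousel, 192 mm diameter, top 46 mm above the worktop. A block with an upright steel index blade (top 58 mm above the worktop) sticks out of its rim along the base's -x axis, to 113 mm from the rotation axis; all else stays within 96 mm. Origin: on the rotation axis at worktop height; z up.
- rotor (a joint): Angle of the carousel disc in rad, growing clockwise seen from above; starts within 0.1 of 0. Click positions (sprung detents) every 0.785 rad: 0, 0.785, 1.571, 2.356... Turning resistance rises to about 0.32 N m (4 to 5 N at the post) 0.2 rad out of a click and fades to nothing half way (0.39 rad); then the disc snaps on by itself into the next click.
- hub (a point): Centre of the white carousel disc's top face, on the rotation axis. Disc 172 mm diameter, top 60 mm above the worktop. A low metal hub in the middle reaches 68 mm. Eight grey capped vials, 20 mm diameter, are fixed in a ring on it, centres 44 mm from the axis, tops 73 mm above the worktop.
- post (a point): Point on the axis of the upright steel post near the disc's rim, 86 mm above the worktop. Post 17 mm diameter (24 mm collar below 67 mm height), 72 mm from the rotation axis, top 106 mm above the worktop, part of the disc. At joint 0 it lies along the base's +y axis from the rotation axis and moves clockwise as the joint grows.
- carton_a: White and beige lamp carton lying flat, 88 x 197 x 60 mm, right of the carousel; bystander. Origin: centre of underside.
- carton_b: Narrower lamp carton lying flat, 70 x 193 x 58 mm, behind the carousel on the left; bystander. Origin: centre of underside.
- tip_box: Pipette-tip box with clear lid, 99 x 130 x 74 mm, front right of the carousel; bystander. Origin: centre of underside.
- tin: Round black pot with a white label on its lid, 53 mm diameter, 30 mm high, behind the carousel; bystander. Origin: centre of underside.
- tube_a: Upright capped 50 ml centrifuge tube, 34 mm diameter, 114 mm high, behind the carousel; bystander. Origin: centre of underside.
- tube_b: Second upright capped centrifuge tube, 34 mm diameter, 114 mm high, behind the carousel; bystander. Origin: centre of underside.

How it is judged:
On the way, in this order (a step that is already met when the one before it is completed fails the run):
1. carousel over the first click (value of joint rotor above 0.62 rad).
2. carousel over the second click (value of joint rotor above 1.42 rad).
3. carousel resting in the third click (value of joint rotor between 2.216 and 2.496 rad), for 0.2 s.
At the end, for the whole second after the job is handed in: The carousel disc rests in the third click position clockwise from its start: joint 2.356 rad, within 0.14 rad, turning slower than 0.1 rad/s (all of step 3 and velocity of joint rotor between -0.1 and 0.1 rad/s); the robot touches nothing.
It fails at once if the disc is carried past the third click more than half way to the fourth (beyond 2.80 rad) (value of joint rotor above 2.8 rad).
It fails at once if the disc is turned backwards out of its starting click (below -0.45 rad) (value of joint rotor below -0.45 rad).
It fails at once if a tube, the pot or the narrow carton is moved by more than 30 mm (distance of any of carton_b, tin, tube_a, tube_b from where it was at the start of the episode above 0.03 m).
It also fails if it takes over 35 s, if anything falls off the work surface, if the arm or the gripper's body presses on something with over 40 N, if the wrist force passes 120 N, or if a joint passes its speed limit or range.

ROBOT

A 7-joint arm with a two-finger parallel gripper is mounted at the origin on the work surface; the furniture and walls round the work are solid. World frame = base frame: x ahead of the robot, y to its left, z up, the work surface at z = 0. Lengths are in m, angles in rad, forces in N, time in s.
With the tool pointing down it reaches from about 0.425 to 0.925 m from the base axis. Payload 6.8 kg.
Tool frame: the origin (TCP) lies at the very end of the fingers, on their centre line; the grasp point (between the pads) lies 19 mm behind it; z points along the fingers, y is the line along which they close (so a half turn about z gives the same grasp; the last joint's range is limited). The gripper opens to 85 mm and grips with 20 to 120 N. Pads are 22 mm wide; open, the fingers measure 114 mm over their backs; the gripper's body (76 mm by 85 mm) begins 54 mm behind the grasp point. The pads swing forward as they close: fully open they stand 13 mm farther back than shut.
Start: joints at [1.177, 0.477, 0.022, 1.555, -0.011, 1.109, -0.083], TCP at [0.19, -0.648, 0.21] pointing down, gripper open.
Joint ranges: [-2.96, 2.96], [-0.34, 2.1], [-1.41, 1.46], [0.24, 2.44], [-1.37, 4.51], [0.17, 1.92], [-2.96, 2.96]. Speed limits (rad/s): [2.39, 2.39, 3.14, 3.14, 3.14, 3.14, 3.14].

INTERFACE

Orientations are given as a rotation vector (axis times angle).
In Python, from bench import get_obs, viewer, r gives the robot as it stands. The module is installed in compiled form; this text tells all that it offers.
- The arm moves only by the tool play_rows, never from a script. Its argument "commands" is a list that holds one entry, the list of rows, each a list of 5 numbers: the gripper's target within -1 to 1 (shut at 1, half-way at 0, fully open at -1), then the shift along the tool's x, y, z scaled (see below), then the turn about the tool's z scaled (see below). A call has 1 to 12 rows; each row is the pose to reach, as a shift and turn from the pose commanded when the call began, along the tool's axes at that moment; what a row does not reach only later rows make up. The controller multiplies each number of a shift by 0.2 m and each number of a turn by pi/2 rad. A row lasts 1/12 s, in which the tool goes at most 41.7 mm and 7.16 degrees, less where a joint would pass 70% of its speed; a pose out of reach is approached as far as the arm can. A call with a number of a shift or a turn outside -1 to 1 is refused whole. A call with a gripper value outside its range is refused whole. The fingers move at their own pace and stop on an object; "grip_force" is the grip in N (left out, the last holds). Time passes only in rows, so rows that repeat a pose let the fingers close. It gives the time, the measured TCP pose, the force, the opening and the grip force at its end, in the units of the state.
- get_obs(): the state, without advancing time (a new reading comes with each control period).
- viewer.grab_frame(name): name is "scene" or "top"; returns a dict with "pixels" (480x640x3 uint8, red, green, blue), "fovy" (degrees; the focal length in pixels is half the picture's height over the tangent of half this angle, whatever the lens; pixels are square), "cx", "cy" (the principal point, pixels), "world_to_cam" (4x4, takes a point from world to camera coordinates). Camera axes: x right, y up, looking along -z (the intrinsics and any distortion apply to the point x, -y, -z); pixel columns grow to the right and rows downward; lengths in m; the calibration is good to about 2 mm. A picture is of the moment at which its call begins. There is no depth.
- r.hand_in(): hands the job in; it is judged then, once.
Trained networks look in a picture, given as the dict that the camera call returned (one of the last four; its "shot" number tells which), for a name from the list of things; names that differ only in an ending like _2 or _b are one class to them, and where a whole thing is asked for, a point or a joint stands for the part that bears it (a point fixed in the world has none). Each returns a list of dicts, best first, with "score" (0 to 1); they miss things now and then, are a little off and sometimes report something else, mostly with a low value. They report only what shows in the picture. A call takes as long as a camera call.
- viewer.trace(picture, thing): "pixels" (480x640 bool, what is visible of it) and "rect" ([left, top, right, bottom] in pixels, round what is visible of it).
The state is a dict: "clock": time; "joints": joint angles; "qvel": joint speeds; "tau": joint torques, N m; "tcp_pos": TCP position; "orientation": TCP orientation; "contact_force": force on the tool from outside, world axes, zero at the start; "moment": the same for the moment, N m; "grip_width": finger opening in m; "gripper_force": force on a finger pad.
Only numpy, scipy, OpenCV 4.12 (cv2) and the standard library are available. Lean on these libraries where they do the work, as an engineer would, in place of code of your own. Each camera call takes 0.05 s, during which the arm holds its last target. There are 200 camera calls.

## Working session

There is one attempt and no reset: what is moved stays moved. The work goes in short steps, Python scripts to look and compute and a tool call to move; the robot and the scene stay as the last step left them, time stands still between calls to the robot, and variables do not carry over. Pictures are saved under pics/ and viewed, at most 10 in all, crops included, and the job is handed in when it is done.

Besides the shell and the picture viewer there is one more tool, called after "Request:" in YAML: its name, and indented under it one key for each argument. play_rows: Moves the arm, as the interface text tells. Shifts and turns lie within -1 to 1; 1 stands for 0.2 m of shift or pi/2 rad of turn. Its arguments: {"type":"object","properties":{"commands":{"type":"array","items":{"type":"array","items":{"type":"array","items":{"type":"number","minimum":-1,"maximum":1}}}},"grip_force":{"type":"number"}},"required":["commands"]}

```bash
mkdir -p pics; cat > h.py <<'E'
import numpy as np, cv2
from bench import get_obs, viewer, r
def K(p):
    f=240/np.tan(np.radians(p['fovy'])/2); return f,p['cx'],p['cy']
def ray(p,u,v,z):
    f,cx,cy=K(p); T=np.array(p['world_to_cam']); R=T[:3,:3]; c=-R.T@T[:3,3]
    d=R.T@np.array([(u-cx)/f,-(v-cy)/f,-1]); return c+d*(z-c[2])/d[2]
def proj(p,X):
    f,cx,cy=K(p); T=np.array(p['world_to_cam']); q=T[:3,:3]@np.array(X)+T[:3,3]
    return cx+f*q[0]/-q[2], cy+f*q[1]/q[2]
def save(p,n): cv2.imwrite('pics/'+n+'.png',p['pixels'][:,:,::-1])
E
python3 - <<'E'
from h import *
o=get_obs(); print({k:np.round(v,3) for k,v in o.items()})
im=[]
for n in ['top','scene']:
    p=viewer.grab_frame(n); save(p,n+'0'); print(n,[k for k in p],p['fovy'],p['cx'],p['cy'])
    T=np.array(p['world_to_cam']); print('cam',-T[:3,:3].T@T[:3,3])
    for t,z in [('post',.086),('hub',.06),('carousel_base',.046),('carton_a',.06),('carton_b',.058),('tip_box',.074),('tin',.03),('tube_a',.114)]:
        for d in viewer.trace(p,t)[:3]:
            m=d['pixels']; ys,xs=np.nonzero(m)
            print(t,round(d['score'],2),np.round(d['rect']),np.round([xs.mean(),ys.mean()]),np.round(ray(p,xs.mean(),ys.mean(),z),3))
E
```

```text
{'clock': np.float64(0.0), 'joints': array([ 1.177,  0.478,  0.022,  1.556, -0.011,  1.109, -0.083]), 'qvel': array([ 0.   , -0.001, -0.001,  0.002, -0.001, -0.   ,  0.   ]), 'tau': array([-1.0000e-03, -5.9645e+01,  1.6070e+00, -2.8119e+01,  1.2000e-02,
        9.0000e-03, -0.0000e+00]), 'tcp_pos': array([ 0.19 , -0.647,  0.209]), 'orientation': array([-3.108e+00, -4.470e-01,  1.000e-03]), 'contact_force': array([-0.099, -0.181,  0.175]), 'moment': array([-0.031, -0.005,  0.065]), 'gripper_force': np.float64(0.0), 'grip_width': np.float64(0.085)}
top ['pixels', 'fovy', 'cx', 'cy', 'world_to_cam', 'shot'] 57.64347119125725 322.2396937056406 234.62908394875737
cam [ 0.46350752 -0.09172886  0.93203917]
post 0.98 [226. 224. 314. 307.] [273. 264.] [ 0.498 -0.033  0.086]
post 0.61 [227. 218. 319. 319.] [273. 265.] [ 0.495 -0.033  0.086]
hub 0.58 [232. 224. 317. 310.] [273. 264.] [ 0.499 -0.031  0.06 ]
carousel_base 0.74 [228. 219. 321. 321.] [273. 265.] [ 0.497 -0.031  0.046]
carousel_base 0.67 [317. 154. 338. 184.] [329. 167.] [ 0.703 -0.138  0.046]
carousel_base 0.44 [173. 151. 271. 188.
[... 808 characters left out ...]
6]
hub 0.73 [252. 266. 359. 348.] [306. 306.] [ 0.489 -0.025  0.06 ]
carousel_base 0.82 [249. 270. 365. 378.] [306. 319.] [ 0.477 -0.016  0.046]
carton_a 0.63 [345. 177. 439. 254.] [391. 213.] [ 0.588 -0.31   0.06 ]
carton_a 0.55 [251. 269. 364. 381.] [306. 319.] [ 0.466 -0.008  0.06 ]
carton_b 0.63 [345. 177. 439. 254.] [391. 213.] [ 0.59  -0.312  0.058]
carton_b 0.55 [251. 269. 364. 381.] [306. 319.] [ 0.468 -0.009  0.058]
tip_box 0.91 [424. 221. 502. 303.] [460. 260.] [ 0.402 -0.298  0.074]
tin 0.81 [240. 243. 266. 271.] [253. 256.] [ 0.674 -0.042  0.03 ]
tube_a 0.9 [279. 192. 294. 249.] [288. 219.] [ 0.638 -0.098  0.114]
tube_a 0.7 [304. 182. 319. 238.] [310. 209.] [ 0.637 -0.147  0.114]
```

```bash
python3 - <<'E'
import cv2,numpy as np
a=cv2.imread('pics/top0.png')[200:340,200:340]; b=cv2.imread('pics/scene0.png')[245:385,235:375]
cv2.imwrite('pics/c0.png',np.hstack([cv2.resize(x,(400,400),interpolation=cv2.INTER_CUBIC) for x in (a,b)]))
E
```

```text
(no output)
```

View pics/c0.png

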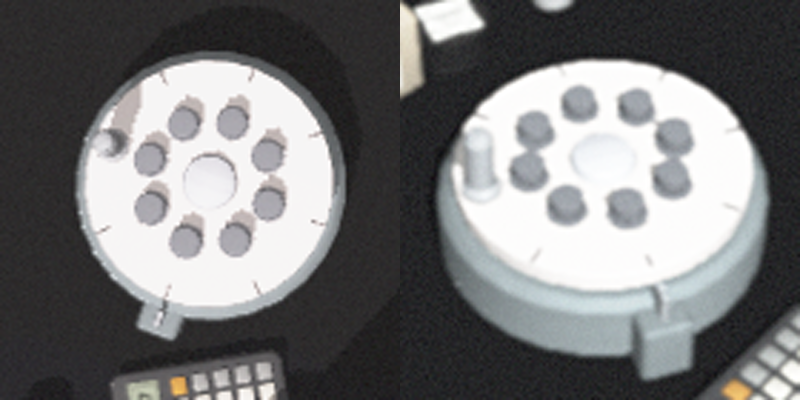

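View pics/top0.png

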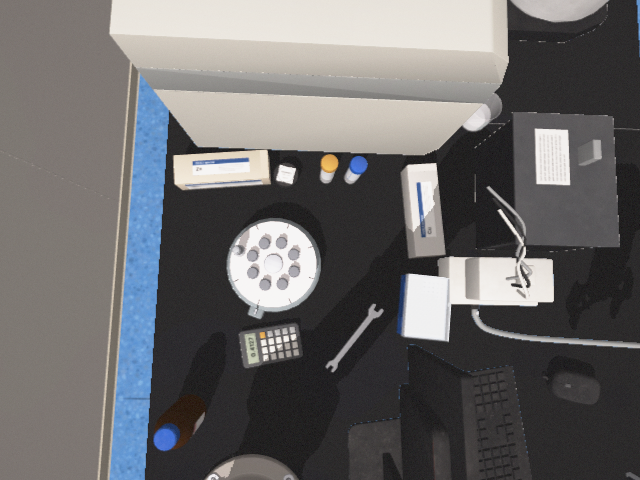

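Top view: hub at about (273,263), post top at about (238,250) and index blade at about (256,308). The post sits left of the hub and has to sweep round the far side to the right.

View pics/scene0.png

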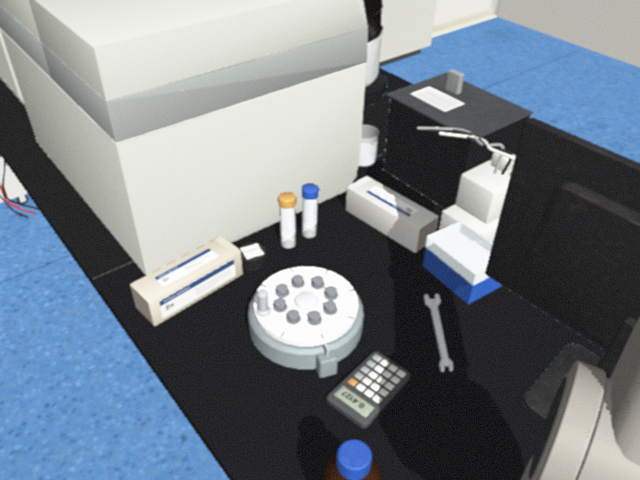

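```bash
python3 - <<'E'
from h import *
for n,h,pt in [('top',(273.5,263.4),(237.8,250)),('scene',(306.05,299.3),(262.3,293))]:
    p=viewer.grab_frame(n); a=ray(p,*h,.066); b=ray(p,*pt,.104)
    print(n,a,b,np.hypot(*(b-a)[:2]),np.degrees(np.arctan2(*(b-a)[1::-1])))
    if n=='top': print('blade',ray(p,256,308.5,.058),'cabinet/wall',ray(p,300,152,0),ray(p,500,108,.3))
E
```

```text
top [ 0.49931893 -0.03230897  0.066     ] [0.52108627 0.03318278 0.104     ] 0.06901438592927955 71.61485998955786
blade [ 0.41007954 -0.00090126  0.058     ] cabinet/wall [ 0.74745414 -0.0761757   0.        ] [ 0.7376933  -0.38543998  0.3       ]
scene [ 0.49649873 -0.03069143  0.066     ] [0.51927785 0.03791182 0.104     ] 0.07228619093832755 71.63169247922517
```

```bash
cat >> h.py <<'E'
from scipy.spatial.transform import Rotation as Ro
def rel(pos,ang=None):
    """shift (units) and turn (units) from present pose to world pos / tool-x heading ang (deg)"""
    o=get_obs(); R=Ro.from_rotvec(o['orientation']).as_matrix()
    s=R.T@(np.array(pos)-o['tcp_pos'])/.2; cur=np.degrees(np.arctan2(R[1,0],R[0,0]))
    t=0 if ang is None else -((ang-cur+180)%360-180)/90
    return np.round(np.r_[s,t],3)
E
python3 - <<'E'
from h import *
pt=viewer.grab_frame('top'); ps=viewer.grab_frame('scene')
for c in [(410,346),(512,368),(401,390)]:
  for z in (0,.1,.2,.25,.3,.35): X=ray(pt,*c,z); print(c,z,np.round(X[:2],3),np.round(proj(ps,X)))
print(rel((.43,-.51,.41)),rel((.60,-.33,.41)))
E
```

```text
(410, 346) 0 [ 0.336 -0.321] [490. 305.]
(410, 346) 0.1 [ 0.35  -0.297] [486. 265.]
(410, 346) 0.2 [ 0.363 -0.272] [481. 219.]
(410, 346) 0.25 [ 0.37 -0.26] [479. 194.]
(410, 346) 0.3 [ 0.377 -0.248] [476. 166.]
(410, 346) 0.35 [ 0.384 -0.235] [473. 136.]
(512, 368) 0 [ 0.295 -0.54 ] [580. 268.]
(512, 368) 0.1 [ 0.313 -0.492] [573. 232.]
(512, 368) 0.2 [ 0.331 -0.444] [564. 191.]
(512, 368) 0.25 [ 0.34 -0.42] [559. 168.]
(512, 368) 0.3 [ 0.349 -0.396] [554. 143.]
(512, 368) 0.35 [ 0.358 -0.372] [548. 115.]
(401, 390) 0 [ 0.246 -0.303] [526. 341.]
(401, 390) 0.1 [ 0.269 -0.28 ] [520. 297.]
(401, 390) 0.2 [ 0.293 -0.258] [513. 247.]
(401, 390) 0.25 [ 0.304 -0.246] [509. 219.]
(401, 390) 0.3 [ 0.316 -0.235] [505. 189.]
(401, 390) 0.35 [ 0.328 -0.224] [500. 156.]
[ 1.344 -0.322 -0.999  0.   ] [ 2.413 -0.946 -0.999  0.   ]
```

Request:
play_rows:
  commands:
    - [[1,0,0,-0.2,0],[1,0,0,-0.4,0],[1,0,0,-0.6,0],[1,0,0,-0.8,0],[1,0,0,-0.8,0],[1,0,0,-0.8,0]]
  grip_force: 40

```text
clock: 1.6
tcp_pos: [0.1907, -0.649, 0.3737]
orientation: [3.103, 0.446, 0.002]
contact_force: [-0.1, -0.3, -0.7]
grip_width: 0.0123
gripper_force: 0.0
```

Request:
play_rows:
  commands:
    - [[1,0.2,0,-0.05,-0.07],[1,0.4,0,-0.1,-0.14],[1,0.6,0,-0.1,-0.21],[1,0.8,0,-0.1,-0.28],[1,1,0,-0.1,-0.35],[1,1,-0.2,-0.1,-0.42],[1,1,-0.4,-0.1,-0.49],[1,1,-0.4,-0.1,-0.5],[1,1,-0.4,-0.1,-0.5]]

```text
clock: 2.35
tcp_pos: [0.3593, -0.5123, 0.3889]
orientation: [-2.697, -1.605, 0.001]
contact_force: [-0.5, -0.4, 0.4]
grip_width: -0.0001
gripper_force: 0.0
```

```bash
python3 - <<'E'
from h import *
o=get_obs();print(o['tcp_pos'],o['joints'])
print(rel((.57,-.40,.40),90),rel((.60,-.25,.35),130),rel((.58,-.02,.3),160))
E
```

```text
[ 0.35930831 -0.51225433  0.3889424 ] [ 0.99447803  0.30069981 -0.18089638  1.41470849  0.05371253  1.4337162
  0.31683543]
[ 0.996  0.658 -0.056 -0.317] [ 1.726  0.433  0.195 -0.761] [ 2.689 -0.203  0.448 -1.094]
```

Request:
play_rows:
  commands:
    - [[1,0.15,0.1,0,-0.07],[1,0.3,0.2,0,-0.14],[1,0.45,0.3,0,-0.21],[1,0.6,0.4,0,-0.28],[1,0.75,0.5,0,-0.35],[1,0.9,0.5,0,-0.42],[1,1,0.5,0,-0.49],[1,1,0.45,0,-0.56],[1,1,0.4,0,-0.56],[1,1,0.4,0,-0.56]]

```text
clock: 3.18
tcp_pos: [0.5251, -0.3779, 0.3899]
orientation: [-1.765, -2.599, 0.001]
contact_force: [-0.3, -0.9, -0.0]
grip_width: 0.0003
gripper_force: 0.0
```

```bash
python3 - <<'E'
from h import *
o=get_obs();print(o['tcp_pos'],o['joints'])
print(rel((.57,-.20,.30),150),rel((.53,.02,.25),160))
E
```

```text
[ 0.5250566  -0.37791475  0.38990686] [ 0.81326404  0.35951762 -0.40497463  1.3492442   0.14019041  1.46126462
  0.79394626]
[ 0.744  0.537  0.449 -0.426] [ 1.84   0.757  0.699 -0.537]
```

Request:
play_rows:
  commands:
    - [[1,0.17,0.08,0.05,-0.07],[1,0.34,0.16,0.1,-0.14],[1,0.5,0.24,0.15,-0.21],[1,0.67,0.32,0.2,-0.28],[1,0.84,0.4,0.25,-0.35],[1,1,0.45,0.3,-0.42],[1,1,0.45,0.35,-0.49],[1,1,0.45,0.4,-0.53],[1,1,0.45,0.4,-0.53]]

```text
clock: 3.93
tcp_pos: [0.5347, -0.1588, 0.3082]
orientation: [-0.559, -3.089, -0.001]
contact_force: [0.2, -0.4, -1.0]
grip_width: 0.0001
gripper_force: 0.0
```

```bash
cat >> h.py <<'E'
H=np.array([.498,-.0315]); A0=71.3
def push(th,gap=0.,z=.08):
    """pose for rotor angle th (rad), gap behind contact"""
    a=np.radians(A0)-th; e=np.array([np.cos(a),np.sin(a)]); t=np.array([e[1],-e[0]])
    q=H+.072*e-(.0195+gap)*t
    return (*q,z), np.degrees(np.arctan2(-t[1],-t[0]))
E
python3 - <<'E'
from h import *
o=get_obs();print(o['tcp_pos'],o['joints'])
for g,z in [(.02,.2),(.02,.08)]: print(push(0,g,z),rel(*push(0,g,z)))
E
```

```text
[ 0.53465445 -0.15881797  0.30816817] [ 0.70305569  0.26757286 -0.64057585  1.6780085   0.16625174  1.25404401
  1.2396691 ]
((np.float64(0.48366932935120055), np.float64(0.04936335312584829), 0.2), np.float64(161.29999999999998)) [ 0.602  0.885  0.543 -0.02 ]
((np.float64(0.48366932935120055), np.float64(0.04936335312584829), 0.08), np.float64(161.29999999999998)) [ 0.601  0.885  1.143 -0.02 ]
```

Request:
play_rows:
  commands:
    - [[1,0.1,0.15,0.1,0],[1,0.2,0.3,0.2,0],[1,0.3,0.45,0.3,0],[1,0.4,0.6,0.4,-0.02],[1,0.5,0.75,0.5,-0.02],[1,0.6,0.89,0.54,-0.02],[1,0.6,0.89,0.54,-0.02],[1,0.6,0.89,0.54,-0.02],[1,0.6,0.89,0.54,-0.02]]

```text
clock: 4.68
tcp_pos: [0.4864, 0.0494, 0.2027]
orientation: [0.517, 3.098, 0.0]
contact_force: [-0.3, -1.3, -0.2]
grip_width: -0.0001
gripper_force: 0.0
```

```bash
python3 - <<'E'
from h import *
o=get_obs();print(o['tcp_pos'],o['joints'],o['contact_force'])
print(rel(*push(0,.02,.08)))
p=viewer.grab_frame('scene'); save(p,'s1'); q=viewer.grab_frame('top')
X=o['tcp_pos']; print(proj(p,X))
cv2.imwrite('pics/c1.png',np.hstack([cv2.resize(x['pixels'][a:b,c:d,::-1],(400,400)) for x,a,b,c,d in [(q,190,350,190,350),(p,180,380,220,420)]]))
E
```

```text
[0.48640515 0.04944635 0.20265244] [ 0.42635634  0.25930295 -0.75472512  1.9587499   0.21052236  1.00129679
  0.81413983] [-0.2830913  -1.32719143 -0.1522912 ]
[ 0.013 -0.005  0.613 -0.003]
(np.float64(265.3966532436636), np.float64(259.8793184460717))
```

View pics/c1.png

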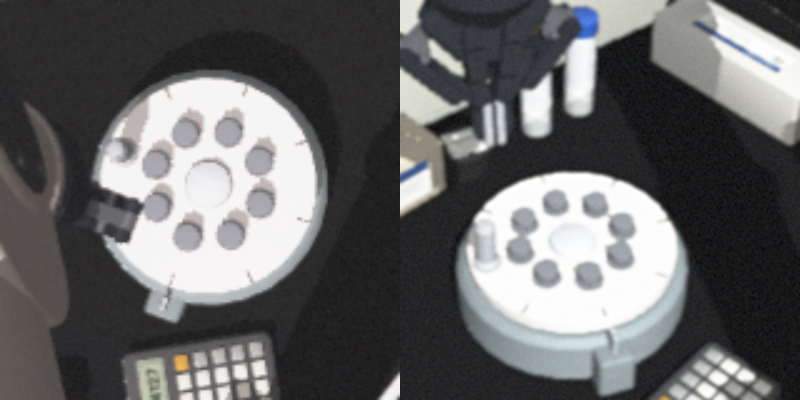

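Fingers are above the rim just behind the post (fingers about (230,275) in the top view, post about (238,250)). Lowering.

Request:
play_rows:
  commands:
    - [[1,0,0,0.15,0],[1,0,0,0.3,0],[1,0,0,0.45,0],[1,0,0,0.56,0],[1,0,0,0.61,0],[1,0,0,0.61,0],[1,0,0,0.61,0]]

```text
clock: 5.37
tcp_pos: [0.4859, 0.0501, 0.0807]
orientation: [0.514, 3.099, 0.0]
contact_force: [0.4, 0.4, 0.5]
grip_width: 0.0002
gripper_force: 0.0
```

```bash
cat >> h.py <<'E'
def table(a,b,n):
    for th in np.linspace(a,b,n): print(round(th,2),rel(*push(th)).tolist())
E
python3 - <<'E'
from h import *
o=get_obs();print(o['tcp_pos'],o['joints'],o['contact_force']); table(-.15,.75,13)
E
```

```text
[0.48586006 0.05009297 0.08073356] [ 0.32799091  0.43295969 -0.67537198  2.07202284  0.38979988  0.76183323
  0.6527422 ] [0.42688436 0.44789736 0.54619583]
-0.15 [-0.038, -0.025, 0.004, -0.097]
-0.08 [-0.064, -0.015, 0.004, -0.049]
0.0 [-0.091, -0.007, 0.004, -0.001]
0.07 [-0.118, -0.0, 0.004, 0.046]
0.15 [-0.146, 0.004, 0.004, 0.094]
0.22 [-0.174, 0.006, 0.004, 0.142]
0.3 [-0.202, 0.006, 0.004, 0.19]
0.38 [-0.229, 0.004, 0.004, 0.237]
0.45 [-0.257, 0.0, 0.004, 0.285]
0.52 [-0.284, -0.006, 0.004, 0.333]
0.6 [-0.311, -0.014, 0.004, 0.381]
0.68 [-0.337, -0.024, 0.004, 0.428]
0.75 [-0.362, -0.036, 0.004, 0.476]
```

Request:
play_rows:
  commands:
    - [[1,-0.04,-0.01,0.004,0],[1,-0.08,-0.007,0.004,0],[1,-0.11,0,0.004,0.03],[1,-0.13,0.002,0.004,0.06],[1,-0.15,0.004,0.004,0.095],[1,-0.17,0.006,0.004,0.135],[1,-0.19,0.006,0.004,0.17],[1,-0.21,0.005,0.004,0.205],[1,-0.23,0.004,0.004,0.24],[1,-0.245,0.002,0.004,0.26],[1,-0.257,0,0.004,0.285],[1,-0.257,0,0.004,0.285]]

```text
clock: 6.37
tcp_pos: [0.5358, 0.0336, 0.0805]
orientation: [1.188, 2.905, 0.002]
contact_force: [-0.5, 0.2, 0.5]
grip_width: -0.0003
gripper_force: 0.0
```

```bash
python3 - <<'E'
from h import *
o=get_obs();print(o['tcp_pos'],o['contact_force'],o['moment'],o['joints'])
p=viewer.grab_frame('scene');q=viewer.grab_frame('top')
cv2.imwrite('pics/c2.png',np.hstack([cv2.resize(x['pixels'][a:b,c:d,::-1],(400,400)) for x,a,b,c,d in [(q,190,350,190,350),(p,210,370,230,390)]]))
table(.45,1.2,13)
E
```

```text
[0.53581271 0.03356738 0.08047513] [-0.48485789  0.16641265  0.45974073] [ 0.01720111  0.01946666 -0.03565883] [ 0.2564009   0.47282608 -0.54535636  1.97128043  0.34196987  0.7848731
  0.30932505]
0.45 [0.0, -0.001, -0.0, 0.002]
0.51 [-0.022, 0.004, -0.0, 0.041]
0.57 [-0.045, 0.008, -0.0, 0.081]
0.64 [-0.068, 0.011, -0.0, 0.121]
0.7 [-0.092, 0.012, -0.0, 0.161]
0.76 [-0.115, 0.011, -0.0, 0.201]
0.82 [-0.138, 0.009, -0.0, 0.24]
0.89 [-0.161, 0.006, -0.0, 0.28]
0.95 [-0.184, 0.001, -0.0, 0.32]
1.01 [-0.207, -0.005, -0.0, 0.36]
1.08 [-0.229, -0.013, 0.0, 0.399]
1.14 [-0.25, -0.022, 0.0, 0.439]
1.2 [-0.271, -0.032, 0.0, 0.479]
```

View pics/c2.png

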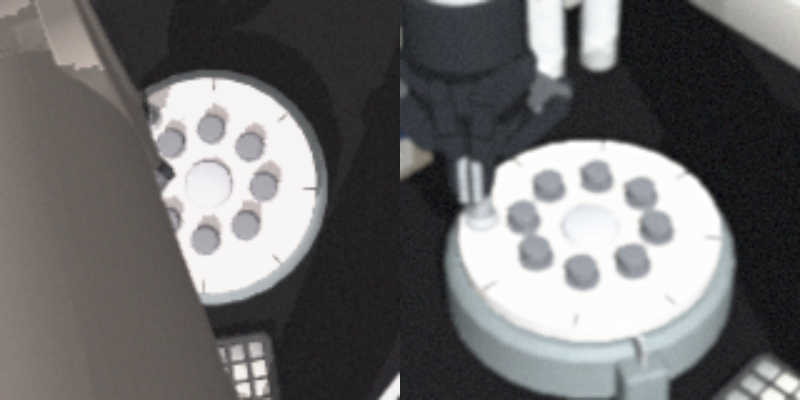

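The disc is about 22° round, at the unstable half-way point (force near zero), with the post hidden behind the fingers. Continuing the push.

Request:
play_rows:
  commands:
    - [[1,-0.02,0.004,0,0.04],[1,-0.045,0.008,0,0.08],[1,-0.068,0.011,0,0.12],[1,-0.092,0.012,0,0.16],[1,-0.115,0.011,0,0.2],[1,-0.138,0.009,0,0.24],[1,-0.161,0.006,0,0.28],[1,-0.175,0.003,0,0.305],[1,-0.19,0,0,0.33],[1,-0.2,-0.004,0,0.35],[1,-0.207,-0.005,0,0.36],[1,-0.207,-0.005,0,0.36]]

```text
clock: 7.47
tcp_pos: [0.5628, 0.005, 0.0795]
orientation: [-1.95, -2.463, -0.001]
contact_force: [-0.6, 3.6, 0.2]
grip_width: 0.0
gripper_force: 1.9
```

```bash
python3 - <<'E'
from h import *
o=get_obs();print(o['tcp_pos'],o['contact_force'],o['joints'],o['clock'])
table(1.0,1.75,13)
E
```

```text
[0.56276288 0.00495134 0.07952672] [-0.57626006  3.58708628  0.15205334] [ 0.19460082  0.48576018 -0.40017375  1.91677347  0.25840394  0.78886251
 -0.11626077] 7.4667
1.0 [-0.001, 0.002, -0.002, -0.008]
1.06 [-0.024, 0.007, -0.002, 0.031]
1.12 [-0.046, 0.012, -0.002, 0.071]
1.19 [-0.07, 0.014, -0.002, 0.111]
1.25 [-0.093, 0.016, -0.002, 0.151]
1.31 [-0.116, 0.016, -0.002, 0.191]
1.38 [-0.139, 0.014, -0.002, 0.23]
1.44 [-0.163, 0.011, -0.002, 0.27]
1.5 [-0.185, 0.007, -0.002, 0.31]
1.56 [-0.208, 0.001, -0.002, 0.35]
1.62 [-0.23, -0.006, -0.002, 0.389]
1.69 [-0.252, -0.015, -0.003, 0.429]
1.75 [-0.273, -0.025, -0.003, 0.469]
```

Request:
play_rows:
  commands:
    - [[1,-0.024,0.007,-0.002,0.03],[1,-0.046,0.012,-0.002,0.07],[1,-0.07,0.014,-0.002,0.11],[1,-0.093,0.016,-0.002,0.15],[1,-0.105,0.016,-0.002,0.17],[1,-0.116,0.016,-0.002,0.19],[1,-0.139,0.014,-0.002,0.23],[1,-0.163,0.011,-0.002,0.27],[1,-0.185,0.007,-0.002,0.31],[1,-0.208,0.001,-0.002,0.35],[1,-0.208,0.001,-0.002,0.35]]

```text
clock: 8.38
tcp_pos: [0.5724, -0.0375, 0.0798]
orientation: [2.548, 1.836, -0.001]
contact_force: [-0.4, -0.2, -0.2]
grip_width: 0.0
gripper_force: 0.0
```

```bash
python3 - <<'E'
from h import *
o=get_obs();print(o['tcp_pos'],o['contact_force'],o['joints'],o['clock'])
p=viewer.grab_frame('scene');q=viewer.grab_frame('top')
cv2.imwrite('pics/c3.png',np.hstack([cv2.resize(x['pixels'][a:b,c:d,::-1],(400,400)) for x,a,b,c,d in [(q,190,350,190,350),(p,210,370,230,390)]]))
table(1.5,2.25,13)
E
```

```text
[ 0.57241419 -0.03748616  0.07984792] [-0.41009215 -0.22676274 -0.1671965 ] [ 0.15753276  0.48227124 -0.25841945  1.8986528   0.17059348  0.78165705
 -0.516293  ] 8.3833
1.5 [0.026, -0.008, -0.001, -0.039]
1.56 [0.004, -0.001, -0.001, 0.001]
1.62 [-0.019, 0.005, -0.001, 0.04]
1.69 [-0.042, 0.008, -0.001, 0.08]
1.75 [-0.065, 0.011, -0.001, 0.12]
1.81 [-0.088, 0.012, -0.001, 0.16]
1.88 [-0.112, 0.012, -0.001, 0.2]
1.94 [-0.135, 0.01, -0.001, 0.239]
2.0 [-0.158, 0.006, -0.001, 0.279]
2.06 [-0.181, 0.002, -0.001, 0.319]
2.12 [-0.203, -0.005, -0.001, 0.359]
2.19 [-0.225, -0.012, -0.001, 0.399]
2.25 [-0.247, -0.021, -0.001, 0.438]
```

View pics/c3.png

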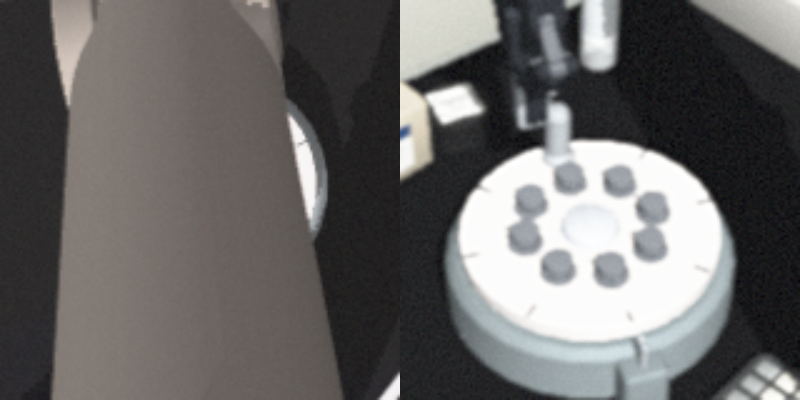

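The post is now at the far side, at crop (558,130) with the fingers just behind it, so it is in click 2. Pushing slowly over the last hump only.

Request:
play_rows:
  commands:
    - [[1,-0.019,0.004,-0.001,0.04],[1,-0.042,0.008,-0.001,0.08],[1,-0.065,0.011,-0.001,0.12],[1,-0.088,0.012,-0.001,0.16],[1,-0.112,0.012,-0.001,0.2],[1,-0.135,0.01,-0.001,0.24],[1,-0.147,0.008,-0.001,0.26],[1,-0.158,0.006,-0.001,0.28],[1,-0.17,0.004,-0.001,0.3],[1,-0.181,0.002,-0.001,0.32],[1,-0.181,0.002,-0.001,0.32],[1,-0.181,0.002,-0.001,0.32]]

```text
clock: 9.48
tcp_pos: [0.5612, -0.0709, 0.0799]
orientation: [2.923, 1.15, -0.001]
contact_force: [0.0, -0.8, 0.1]
grip_width: 0.0001
gripper_force: 0.0
```

```bash
python3 - <<'E'
from h import *
o=get_obs();print(o['tcp_pos'],o['contact_force'],o['joints'],o['clock'])
p=viewer.grab_frame('scene')
for th in (1.96,2.356):
    a=np.radians(A0)-th; X=[*(H+.072*np.array([np.cos(a),np.sin(a)])),.104]; u=proj(p,X); print(th,u,((u[0]-240)*4,(u[1]-220)*4))
cv2.imwrite('pics/c4.png',cv2.resize(p['pixels'][220:370,240:390,::-1],(600,600)))
table(2.05,2.3,6)
E
```

```text
[ 0.56122646 -0.07091469  0.0799494 ] [ 0.03859829 -0.83485115  0.08102677] [ 0.12164042  0.46200984 -0.13531447  1.9239639   0.08783331  0.76144327
 -0.88480168] 9.4833
1.96 (np.float64(308.613385925624), np.float64(252.30042475408848)) (np.float64(274.45354370249606), np.float64(129.20169901635393))
2.356 (np.float64(324.90089254817724), np.float64(255.15709246355468)) (np.float64(339.60357019270896), np.float64(140.6283698542187))
2.05 [0.005, -0.001, -0.0, -0.01]
2.1 [-0.013, 0.004, -0.0, 0.022]
2.15 [-0.032, 0.008, -0.0, 0.054]
2.2 [-0.05, 0.01, -0.0, 0.086]
2.25 [-0.069, 0.012, -0.0, 0.117]
2.3 [-0.087, 0.013, 0.0, 0.149]
```

View pics/c4.png

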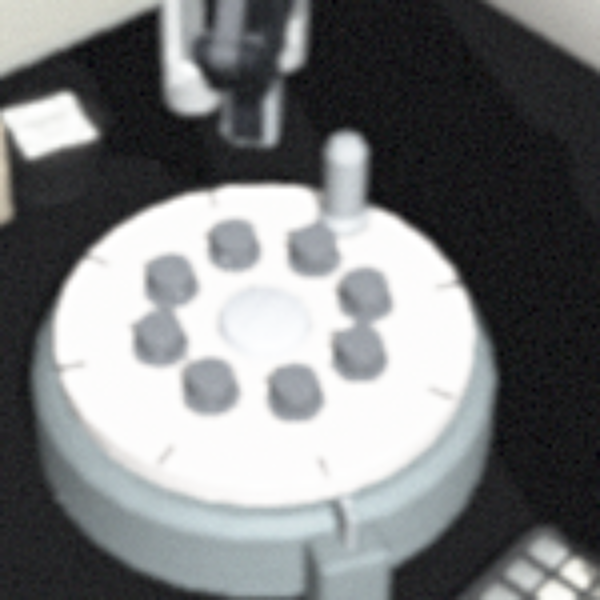

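The post top is at crop (347,143), and click 3 was predicted at (340,141). It has snapped into the third click and is clear of the fingers, so I'm backing off and up.

Request:
play_rows:
  commands:
    - [[1,0.04,0,0,0],[1,0.06,0,-0.1,0],[1,0.06,0,-0.25,0],[1,0.06,0,-0.4,0],[1,0.06,0,-0.55,0],[1,0.06,0,-0.65,0],[1,0.06,0,-0.65,0],[1,0.06,0,-0.65,0],[1,0.06,0,-0.65,0],[1,0.06,0,-0.65,0]]

```text
clock: 10.37
tcp_pos: [0.5694, -0.0621, 0.2085]
orientation: [-2.922, -1.15, 0.004]
contact_force: [-0.0, 0.2, -0.3]
grip_width: -0.0
gripper_force: 0.0
```

```bash
python3 - <<'E'
from h import *
o=get_obs();print(o['tcp_pos'],o['contact_force'],o['clock'],abs(o['qvel']).max())
p=viewer.grab_frame('scene')
cv2.imwrite('pics/c5.png',cv2.resize(p['pixels'][170:380,200:410,::-1],(600,600)))
E
```

```text
[ 0.56935276 -0.06208044  0.20850581] [-0.01874024  0.24585122 -0.2836249 ] 10.3667 0.004647983805853223
```

View pics/c5.png

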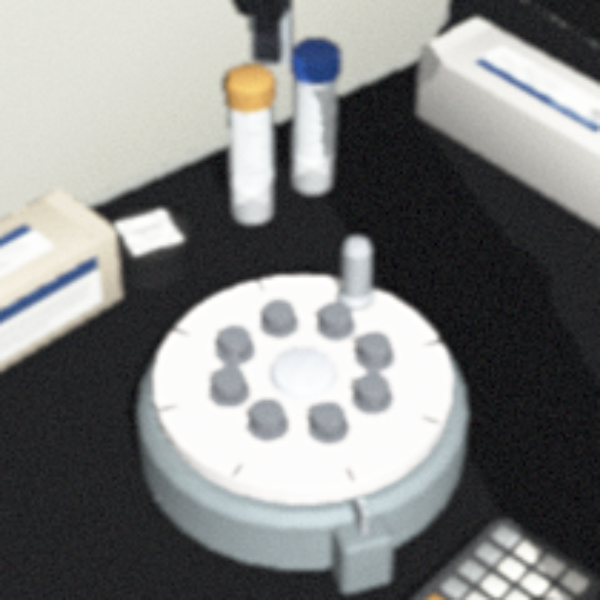

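The disc is at rest with the post in click 3, at (356,245) in the crop. The arm is well clear, and the tubes, pot and carton stand where they were.

```bash
python3 -c "
from h import *
print(r.hand_in())"
```

```text
the job is handed in; nothing more can be done
None
```

I pushed the carousel three clicks clockwise and handed the job in at about 10.4 s; the last picture showed it resting in click 3, arm clear, with the tubes, pot and narrow carton apparently unmoved, but the hand-in gave no verdict.

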